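# Pack hexagonal jars into the honeycomb tray and close the retaining bar

## Task

Add the two hexagonal jars that stand on the worktop to the two in the wooden tray, continuing their two-row honeycomb from the closed end: upright on the tray floor, flat sides pressed together without gaps, so that each added jar nestles in the notch of two others (the first against both jars already there, the second against the first and its neighbour in the other row). Slide the tray's steel retaining bar up until it rests against the last jar, let go, and leave the other kitchen things where they are.

Things in the scene. Friction and masses are not known exactly. Their poses are not given: they have to be found in the camera images.
- tray: Low open wooden tray, fixed; outside 127 mm (its x) by 227 mm (its y), inside 115 by 215 mm, walls 24 mm high, 18 mm above its floor. Origin at the centre of its underside, z up. Jar rows run along y, near x = -23 mm and x = +23 mm, 3 mm clear of the side walls. Closed end at +y, where a block 27 mm long (y), as high as the walls, fills the +x corner and offsets that row by half a jar.
- tray_floor (a point): Point on the tray floor (where jars stand) above the tray's origin, 6 mm over the worktop; axes as the tray's.
- stop_bar (a joint): Travel of the retaining bar along the tray's +y, in m: 0 is fully back at the -y end, it starts at 0 to 0.012 and can go to 0.065; with four jars tightly packed the bar touches the last one at about 0.055. It slides with about 2 N of friction and stays where it is left.
- bar_face (a point): Middle of the pressing face of the steel retaining bar, at tray floor height; axes as the tray's, +y pointing to the jars. The bar spans the tray's inner width, is 8 mm thick and stands 1 to 21 mm above the floor.
- bar_grip (a point): Centre to grip on the bar's upright wooden tab, 13 mm behind the pressing face and 46 mm above the tray floor; the tab is 26 mm wide (tray x), 14 mm thick (tray y), its top 56 mm above the floor and its free part begins at the bar's top, 21 mm above the floor.
- jar_a: In the tray, -x row, against the end wall. White stoneware hexagonal jar, flat wooden lid (fixed, narrower): 54 mm across flats, 62.4 mm across corners, side faces 31 mm wide, straight from the bottom up to 58 mm height; 74 mm tall; 0.18 to 0.35 kg. Origin at the centre of its underside, z up; x is the normal of one flat side (the others every 60 degrees).
- jar_b: Already in the tray, +x row, against the corner block and jar_a: same jar as jar_a. Origin at the centre of its underside; x normal to a flat side.
- jar_c: On the worktop to the right of the tray: same jar as jar_a, any yaw. Origin at the centre of its underside; x normal to a flat side. jar_c and jar_d are alike and may be packed in either order.
- jar_d: On the worktop to the right of the tray: same jar as jar_a, any yaw. Origin at the centre of its underside; x normal to a flat side.
- tin_small: Round food tin, 57 mm diameter, 72 mm tall, standing among the loose jars. Bystander, not to be moved or packed. Origin at the centre of its underside.
- shaker_a: Round grey shaker, 44 mm diameter, 90 mm tall. Bystander, not to be moved or packed. Origin at the centre of its underside.
- kitchen_timer: Round red and white kitchen timer, 62 mm diameter, 48 mm tall. Bystander, not to be moved or packed. Origin at the centre of its underside.
There are look-alikes about, which are no part of the job. Leave any pink look-alike of the jar_a alone. What is shaped like the jar_c but purple is not meant.

How it is judged:
At the end, for the whole second after the job is handed in: Four jars upright (0.06 rad) on the tray floor, at rest, lined up with the rows (0.07 rad). These pairs have gaps under 3 mm: jar_a and jar_b; first added jar with jar_a and jar_b; second with jar_b and the first. Bar face within 3 mm of the second (horizontal distance between jar_a and jar_b below 0.057 m and ((horizontal distance between jar_c and jar_a below 0.057 m and horizontal distance between each of jar_c, jar_d and jar_b below 0.057 m and horizontal distance between jar_d and jar_c below 0.057 m and y of jar_d in the frame of bar_face between 0.02 and 0.03 m) or (horizontal distance between jar_d and jar_a below 0.057 m and horizontal distance between each of jar_d, jar_c and jar_b below 0.057 m and horizontal distance between jar_c and jar_d below 0.057 m and y of jar_c in the frame of bar_face between 0.02 and 0.03 m)) and (angle between the x axis of jar_a and the y axis of tray, either way round below 0.07 rad or angle between the x axis of jar_a and the y axis of tray, either way round between 0.977 and 1.117 rad) and angle between each of jar_a, jar_b, jar_c, jar_d's own z axis and vertical below 0.06 rad and z of jar_a in the frame of tray between 0.003 and 0.009 m and linear speed of each of jar_a, jar_b, jar_c, jar_d below 0.02 m/s and (angle between the x axis of jar_b and the y axis of tray, either way round below 0.07 rad or angle between the x axis of jar_b and the y axis of tray, either way round between 0.977 and 1.117 rad) and z of jar_b in the frame of tray between 0.003 and 0.009 m and (angle between the x axis of jar_c and the y axis of tray, either way round below 0.07 rad or angle between the x axis of jar_c and the y axis of tray, either way round between 0.977 and 1.117 rad) and z of jar_c in the frame of tray between 0.003 and 0.009 m and (angle between the x axis of jar_d and the y axis of tray, either way round below 0.07 rad or angle between the x axis of jar_d and the y axis of tray, either way round between 0.977 and 1.117 rad) and z of jar_d in the frame of tray between 0.003 and 0.009 m); the robot touches nothing.
It fails at once if a bystander (tin, shaker or timer) is pushed more than 30 mm from its place (distance of any of tin_small, shaker_a, kitchen_timer from where it was at the start of the episode above 0.03 m).
It fails at once if a jar is tipped more than 0.6 rad (angle between any of jar_a, jar_b, jar_c, jar_d's own z axis and vertical above 0.6 rad).
It also fails if it takes over 72 s, if anything falls off the work surface, if the arm or the gripper's body presses on something with over 40 N, if the wrist force passes 120 N, or if a joint passes its speed limit or range.

## Robot

A 6-joint arm with a two-finger parallel gripper is mounted at the origin on a cart in front of the work surface, level with it; the furniture and walls round the work are solid. World frame = base frame: x ahead of the robot, y to its left, z up, the work surface at z = 0. Lengths are in m, angles in rad, forces in N, time in s.
With the tool pointing down it reaches from about 0.25 to 0.775 m from the base axis. Payload 4 kg.
Tool frame: the origin (TCP) lies on the centre line of the jaws, within the pads' length; the fingertips stand 25 mm ahead of it and the grasp point (between the pads) lies 6 mm ahead of it; z points along the fingers, y is the line along which they close (so a half turn about z gives the same grasp; the last joint's range is limited). The gripper opens to 94 mm and grips with 3 to 60 N. Pads are 16 mm wide; open, the fingers measure 119 mm over their backs; the gripper's body (75 mm by 177 mm) begins 78 mm behind the grasp point.
Start: joints at [1.031, 0.087, 1.371, -0, 1.684, -0.103], TCP at [0.233, 0.498, 0.231] pointing down, gripper open.
Joint ranges: [-3.1, 3.1], [-0.76, 2.03], [0.27, 2.55], [-1.08, 4.22], [0.17, 2.65], [-2.57, 2.57]. Speed limits (rad/s): [2.79, 2.79, 3.14, 3.14, 3.14, 3.14].

## Interface

Orientations are given as [roll, pitch, yaw] about the fixed x, y, z axes, in that order (R = Rz(yaw) Ry(pitch) Rx(roll)).
In Python, from bench import sensors, optics, ticket gives the robot as it stands.
- The arm moves only by the tool send_rows, never from a script. Its argument "rows" is a list of rows, each a list of 6 numbers: the shift along the world's x, y, z in mm, then the turn, a rotation vector about the world's x, y, z in rad. In form: [[x, y, z, wx, wy, wz], ...]. A call has 1 to 8 rows; each row shifts and turns the commanded pose from where the row before left it; what a row does not reach is not made up. A row lasts 1/12 s, in which the tool goes at most 41.7 mm and 7.16 degrees, less where a joint would pass 70% of its speed; a pose out of reach is approached as far as the arm can. A call is refused whole if a number of a shift passes 41.7 or a number of a turn 0.125, either way. A call with a gripper value outside its range is refused whole. "grip" is the finger opening in mm, from 0 to 94, set as the call begins (left out, the last holds). The fingers move at their own pace and stop on an object; the grip force is fixed at half the most. Time passes only in rows, so rows that do not move let the fingers close. It gives the time, the measured TCP pose, the force, the opening and the grip force at its end, in the units of the state.
- sensors.get_obs(): the state, without advancing time (a new reading comes with each control period).
- optics.snapshot(name): name is "side" or "top"; returns the picture (420x560x3 uint8, red, green, blue); there is no depth.
- optics.camera_model(name): a dict with "vertical_fov" (degrees; the focal length in pixels is half the picture's height over the tangent of half this angle, whatever the lens; pixels are square), "cx", "cy" (the principal point, pixels), "k1" (the pictures are not rectified: a ray, as slopes to the right and down, at radius r is drawn at 1 + k1 r^2 times it, then the intrinsics apply), "R" (3x3) and "t" (3): a world point X has camera coordinates R X + t. Camera axes: x right, y down, z forward; pixel columns grow to the right and rows downward; lengths in m; the calibration is good to about 2 mm. A picture is of the moment at which its call begins. camera_model takes no time and is no camera call.
- ticket.close_job(): hands the job in; it is judged then, once.
The state is a dict: "time": time; "joint_positions": joint angles; "qvel": joint speeds; "joint_torque": joint torques, N m; "tool_pos": TCP position; "ee_rot": TCP orientation; "wrist_force": force on the tool from outside, world axes, zero at the start; "wrist_torque": the same for the moment, N m; "width": finger opening in m; "finger_force": force on a finger pad.
Only numpy, scipy, OpenCV 4.12 (cv2) and the standard library are available. Lean on these libraries where they do the work, as an engineer would, in place of code of your own. Each camera call takes 0.05 s, during which the arm holds its last target. There are 200 camera calls.

## Working session

There is one attempt and no reset: what is moved stays moved. The work goes in short steps, Python scripts to look and compute and a tool call to move; the robot and the scene stay as the last step left them, time stands still between calls to the robot, and variables do not carry over. Pictures are saved under pics/ and viewed, at most 10 in all, crops included, and the job is handed in when it is done.

Besides the shell and the picture viewer there is one more tool, called after "Emit:" as name(argument=value, ...) on one line, values as JSON. send_rows: Moves the arm, as the interface text tells. Its arguments: {"type":"object","properties":{"rows":{"type":"array"},"grip":{"type":"number"}},"required":["rows"]}

```bash
mkdir -p pics
cat > h.py <<'E'
import numpy as np, cv2
from bench import sensors, optics, ticket
def cam(n):
    m=optics.camera_model(n); f=210/np.tan(np.radians(m["vertical_fov"])/2)
    return f,m["cx"],m["cy"],m["k1"],np.array(m["R"]),np.array(m["t"])
def proj(n,X):
    f,cx,cy,k,R,t=cam(n); c=np.atleast_2d(X)@R.T+t; s=c[:,:2]/c[:,2:]
    s=s*(1+k*(s**2).sum(1,keepdims=True)); return s*f+[cx,cy]
def ray(n,u,v):
    f,cx,cy,k,R,t=cam(n); d=np.array([(u-cx)/f,(v-cy)/f]); s=d.copy()
    for _ in range(30): s=d/(1+k*(s@s))
    return -R.T@t, R.T@np.r_[s,1]
def atz(n,u,v,z):
    o,d=ray(n,u,v); return o+d*(z-o[2])/d[2]
def snap(n,name,crop=None,k=1):
    im=optics.snapshot(n)[:,:,::-1].copy(); cv2.imwrite(f"pics/raw_{name}.png",im)
    if crop: x0,y0,x1,y1=crop; im=im[y0:y1,x0:x1]
    cv2.imwrite(f"pics/{name}.png",cv2.resize(im,None,fx=k,fy=k,interpolation=cv2.INTER_CUBIC)); return im
E
python3 - <<'E'
from h import *
snap("top","t0",k=1.4);snap("side","s0",k=1.4)
for n in("top","side"):
    m=cam(n);print(n,m[0:4],-m[4].T@m[5]); print(m[4].round(3))
E
```

```text
top (np.float64(538.4206321511313), 280.49076633155516, 211.42535411751692, 0.043612117026501314) [0.26352491 0.00666178 1.50766004]
[[ 0.029 -1.     0.009]
 [-0.983 -0.03  -0.179]
 [ 0.179 -0.004 -0.984]]
side (np.float64(389.6908407383243), 276.6254249392489, 218.2034517780512, -0.04344251076632434) [ 0.07288273 -0.72167313  0.61687925]
[[ 0.856 -0.517  0.015]
 [-0.275 -0.48  -0.833]
 [ 0.438  0.709 -0.553]]
```

View pics/t0.png

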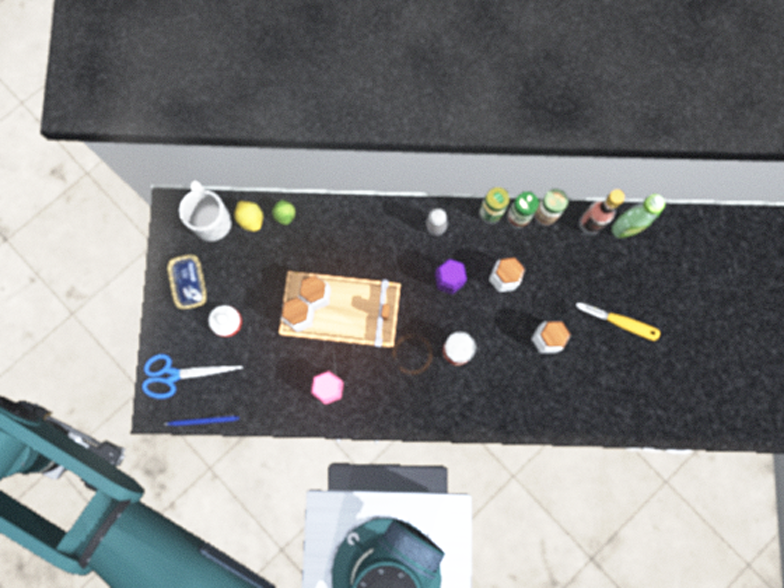

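View pics/s0.png

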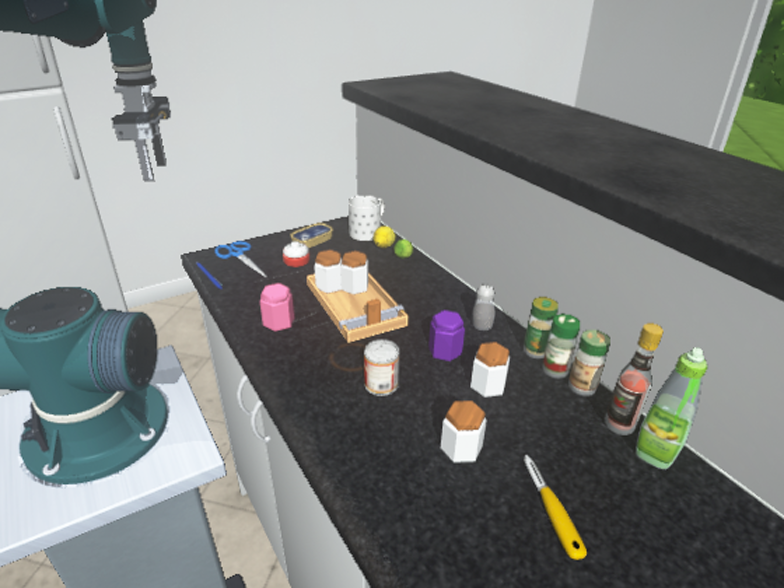

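The top view shows the tray with two jars at about (340,310), and the two loose white jars with wooden lids at (508,273) and (551,336). The purple one at (452,275) and the pink one at (327,387) are look-alikes, since only the white ones match. The tin is at (459,348). I'll confirm in one enlarged crop.

Run:
```python
from h import *
im=cv2.imread("pics/raw_t0.png")
cv2.imwrite("pics/t0c.png",cv2.resize(im[180:265,195:295],None,fx=7,fy=7,interpolation=cv2.INTER_CUBIC))
cv2.imwrite("pics/t0d.png",cv2.resize(im[175:265,300:415],None,fx=6.5,fy=6.5,interpolation=cv2.INTER_CUBIC))
```

```text
(no output)
```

View pics/t0c.png

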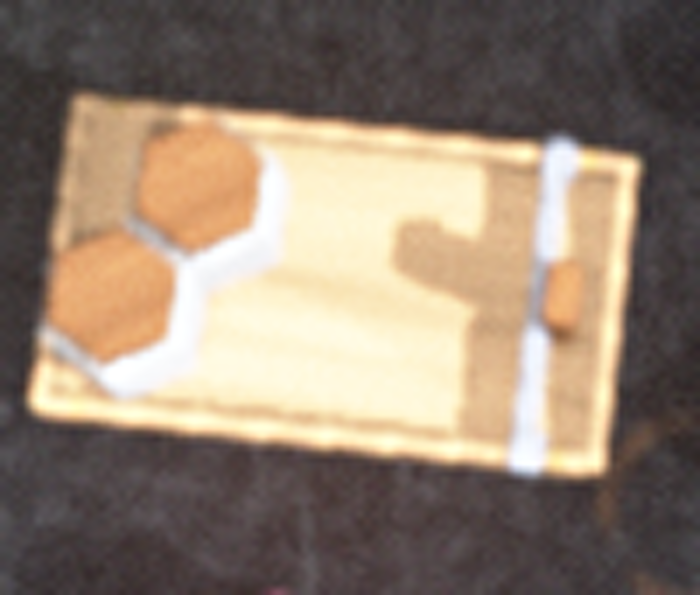

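View pics/t0d.png

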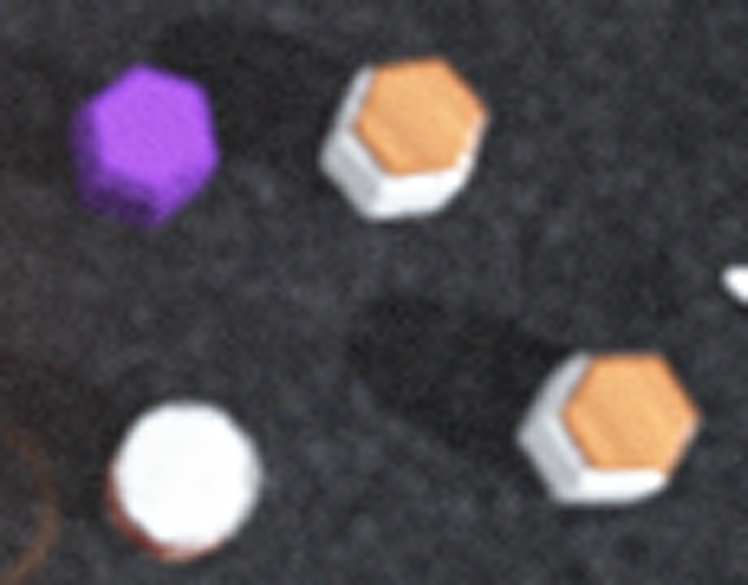

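The crops confirm the loose jars: white stoneware with a wooden lid, at (421,117) and (629,412). The purple and pink ones have no wooden lid. Next I'll fit the poses.

```bash
cat > fit.py <<'E'
from h import *
from scipy.optimize import least_squares, minimize
def hexa(x,y,a,r,z):
    th=a+np.pi/6+np.arange(6)*np.pi/3
    return np.c_[x+r*np.cos(th),y+r*np.sin(th),np.full(6,z)]
def render(cam_,p,x0,y0,w,h,z0=0,S=8):
    m=np.zeros((h*S,w*S),np.uint8)
    for r1,za,zb in((.0312,0,.058),(.025,.058,.074)):
        P=np.r_[hexa(*p,r1,z0+za),hexa(*p,r1,z0+zb)]
        q=(proj(cam_,P)-[x0,y0]+.5)*S-.5
        cv2.fillConvexPoly(m,cv2.convexHull(q.round().astype(np.int32)),255)
    return cv2.resize(m,(w,h),interpolation=cv2.INTER_AREA)/255.
def fitjar(img,cam_,guess,z0=0):
    c=proj(cam_,[guess[0],guess[1],.037])[0]; x0,y0=(c-36).astype(int)
    g=img[y0:y0+72,x0:x0+72].max(2).astype(float); t=np.clip((g-80)/110,0,1)
    n,l=cv2.connectedComponents((t>.25).astype(np.uint8)); lab=l[36,36]
    t=t*cv2.dilate((l==lab).astype(np.uint8),np.ones((3,3)))
    best=None
    for a in np.arange(0,60,10):
        s=np.array([[guess[0],guess[1],np.radians(a)]]*4)+np.diag([.008,.008,.25,0])[:4,:3]
        r=minimize(lambda p:((render(cam_,p,x0,y0,72,72,z0)-t)**2).sum(),s[0],method="Nelder-Mead",options=dict(initial_simplex=s,maxiter=150))
        if best is None or r.fun<best.fun:best=r
    return best.x,best.fun,t.sum()
E
python3 - <<'E'
from fit import *
T=cv2.imread("pics/raw_t0.png");Sd=cv2.imread("pics/raw_s0.png")
C=[(75,97),(640,155),(605,475),(32,415)]
P=np.array([atz("top",195+(u+.5)/7-.5,180+(v+.5)/7-.5,.024)[:2] for u,v in C])
# corners in tray frame: closed end(+y)=left; upper = +x
loc=np.array([(.0635,.1135),(.0635,-.1135),(-.0635,-.1135),(-.0635,.1135)])
f=lambda p:(loc@np.array([[np.cos(p[2]),np.sin(p[2])],[-np.sin(p[2]),np.cos(p[2])]])+p[:2]-P).ravel()
r=least_squares(f,[*P.mean(0),0]);print("tray",r.x.round(4),(f(r.x)*1e3).round(1))
def w(p,l):return np.array([[np.cos(p[2]),-np.sin(p[2])],[np.sin(p[2]),np.cos(p[2])]])@l+p[:2]
for n,l in(("A",(-.0234,.0763)),("B",(.0234,.0493))):print(n,w(r.x,np.array(l)).round(4))
for n,(u,v) in dict(A=(112,296),B=(198,186)).items():print(n,"lid",atz("top",195+u/7,180+v/7,.080)[:2].round(4))
print("tab",atz("top",195+562/7,180+298/7,.062)[:2].round(4))
print("tin",atz("top",300+188/6.5,175+475/6.5,.072)[:2].round(4),"purple",atz("top",300+147/6.5,175+120/6.5,.06)[:2].round(4), "shaker",atz("top",436/1.4,217/1.4,.08)[:2].round(4))
for n,(u,v) in dict(j1=(421,117),j2=(629,412)).items():
    g=atz("top",300+u/6.5,175+v/6.5,.074)[:2];print(n,"lid",g.round(4))
    for c,I in(("top",T),("side",Sd)):
        x,fn,a=fitjar(I,c,g);print(c,x[:2].round(4),np.degrees(x[2])%60,round(fn,1),round(a))
E
```

```text
tray [ 0.5052  0.1046 -0.0755] [-1.1 -0.3 -1.4  0.9  1.3  0.1  1.2 -0.7]
A [0.4876 0.1824]
B [0.5322 0.152 ]
A lid [0.4878 0.186 ]
B lid [0.5316 0.1552]
tab [0.4951 0.0138]
tin [ 0.4287 -0.1319] purple [ 0.5804 -0.1138] shaker [ 0.6831 -0.0798]
j1 lid [ 0.5821 -0.2274]
top [ 0.5829 -0.2266] 12.016751009372484 6.1 456
side [ 0.5829 -0.2222] 9.805198085738999 10.8 837
j2 lid [ 0.4602 -0.3132]Traceback (most recent call last):
  File "<stdin>", line 17, in <module>
  File "fit.py", line 21, in fitjar
    r=minimize(lambda p:((render(cam_,p,x0,y0,72,72,z0)-t)**2).sum(),s[0],method="Nelder-Mead",options=dict(initial_simplex=s,maxiter=150))
    res = _minimize_neldermead(fun, x0, args, callback, bounds=bounds,
                               **options)
    fxcc = func(xcc)
    fx = function(np.copy(x), *(wrapper_args + args))
  File "fit.py", line 21, in <lambda>
    r=minimize(lambda p:((render(cam_,p,x0,y0,72,72,z0)-t)**2).sum(),s[0],method="Nelder-Mead",options=dict(initial_simplex=s,maxiter=150))
                          ~~~~~~^^^^^^^^^^^^^^^^^^^^^^^
  File "fit.py", line 10, in render
    q=(proj(cam_,P)-[x0,y0]+.5)*S-.5
       ~~~~^^^^^^^^
  File "h.py", line 7, in proj
    f,cx,cy,k,R,t=cam(n); c=np.atleast_2d(X)@R.T+t; s=c[:,:2]/c[:,2:]
                  ~~~^^^
  File "h.py", line 4, in cam
    m=optics.camera_model(n); f=210/np.tan(np.radians(m["vertical_fov"])/2)
ValueError: time passes only in moves, steps and waits
```

```bash
sed -i 's/^def cam(n):/import functools\n@functools.lru_cache\ndef cam(n):/' h.py
python3 - <<'E'
from fit import *
T=cv2.imread("pics/raw_t0.png");Sd=cv2.imread("pics/raw_s0.png")
for n,g in dict(j1=(.5829,-.225),j2=(.4602,-.3132)).items():
    for c,I in(("top",T),("side",Sd)):
        x,fn,a=fitjar(I,c,g);print(n,c,x[:2].round(4),np.degrees(x[2])%60,round(fn,1),round(a))
p=[.5052,.1046,-.0755];R=np.array([[np.cos(p[2]),-np.sin(p[2])],[np.sin(p[2]),np.cos(p[2])]])
for n,l in dict(A=(-.0234,.0805),B=(.0234,.0535),C=(-.0234,.0265),D=(.0234,-.0005),bar0=(0,-.0955)).items():print(n,(R@l+p[:2]).round(4))
# tray corners in side view (viewed px/1.4)
for u,v in((407,318),(352,337),(307,277)):print("side corner",atz("side",u/1.4,v/1.4,.024)[:2].round(4))
print("expected",[(R@np.array(l)+p[:2]).round(4) for l in((.0635,-.1135),(-.0635,-.1135),(-.0635,.1135))])
o=sensors.get_obs();print(o)
E
```

```text
j1 top [ 0.5829 -0.2266] 12.84747627035444 6.3 456
j1 side [ 0.5826 -0.2226] 9.921948745059922 10.8 837
j2 top [ 0.4602 -0.3133] 1.3838774108695375 5.6 472
j2 side [ 0.4597 -0.3092] 2.269669279144859 12.9 1112
A [0.4879 0.1866]
B [0.5326 0.1562]
C [0.4839 0.1328]
D [0.5285 0.1023]
bar0 [0.498  0.0094]
side corner [ 0.5525 -0.0177]
side corner [ 0.4338 -0.0185]
side corner [0.4507 0.2163]
expected [array([ 0.56  , -0.0134]), array([ 0.4333, -0.0038]), array([0.4504, 0.2226])]
{'time': 0.1, 'joint_positions': array([ 1.03091074e+00,  8.79148756e-02,  1.37208462e+00, -4.18023457e-05,
        1.68363542e+00, -1.03079391e-01]), 'qvel': array([ 0.00144822, -0.0015639 , -0.00521229,  0.00242489, -0.00037697,
       -0.00035643]), 'joint_torque': array([ 2.40038346e-03, -3.41253555e+01, -3.03301728e+01,  7.20223272e-02,
        3.04706942e-02, -9.04467106e-05]), 'tool_pos': array([0.2324493 , 0.49796709, 0.22941212]), 'ee_rot': array([-3.13955696e+00, -1.68816666e-04,  2.70478162e+00]), 'wrist_force': array([-0.2267228 ,  0.39599036,  0.56514672]), 'wrist_torque': array([ 0.03574418, -0.0064771 , -0.0013065 ]), 'finger_force': 0.0, 'width': 0.09363614280109864}
```

Emit:
send_rows(rows=[[9.5,-33.5,0,0,0,-0.046],[9.5,-33.5,0,0,0,-0.046],[9.5,-33.5,0,0,0,-0.046],[9.5,-33.5,0,0,0,-0.046],[9.5,-33.5,0,0,0,-0.046],[9.5,-33.5,0,0,0,-0.046],[9.5,-33.5,0,0,0,-0.046],[9.5,-33.5,0,0,0,-0.046]], grip=94)

```text
time: 0.77
tool_pos: [0.3084, 0.2287, 0.2301]
ee_rot: [-3.141, 0.0, 2.335]
wrist_force: [-0.0, -0.3, 0.0]
width: 0.094
finger_force: 0.0
```

Emit:
send_rows(rows=[[9.5,-33.5,0,0,0,-0.046],[9.5,-33.5,0,0,0,-0.046],[9.5,-33.5,0,0,0,-0.046],[9.5,-33.5,0,0,0,-0.046],[9.5,-33.5,0,0,0,-0.046],[9.5,-33.5,0,0,0,-0.046],[9.5,-33.5,0,0,0,-0.046],[9.5,-33.5,0,0,0,-0.046]])

```text
time: 1.43
tool_pos: [0.3845, -0.0393, 0.2302]
ee_rot: [3.141, -0.0, 1.966]
wrist_force: [0.3, 0.2, -0.1]
width: 0.0936
finger_force: 0.0
```

Emit:
send_rows(rows=[[9.5,-33.5,0,0,0,-0.046],[9.5,-33.5,0,0,0,-0.046],[9.5,-33.5,0,0,0,-0.046],[9.5,-33.5,0,0,0,-0.046],[9.5,-33.5,0,0,0,-0.046],[9.5,-33.5,0,0,0,-0.046],[9.5,-33.5,0,0,0,-0.046],[9.5,-33.5,0,0,0,-0.046]])

```text
time: 2.1
tool_pos: [0.4606, -0.3073, 0.2298]
ee_rot: [-3.141, -0.001, 1.598]
wrist_force: [0.6, -0.2, 0.7]
width: 0.0938
finger_force: 0.0
```

Emit:
send_rows(rows=[[0,0,0,0,0,0],[0,0,0,0,0,0]])

```text
time: 2.27
tool_pos: [0.4603, -0.3067, 0.2287]
ee_rot: [-3.139, -0.002, 1.599]
wrist_force: [0.2, 0.1, -1.2]
width: 0.094
finger_force: 0.0
```

Emit:
send_rows(rows=[[0,-4.5,-35,0,0,0],[0,0,-35,0,0,0],[0,0,-35,0,0,0],[0,0,-35,0,0,0],[0,0,-25,0,0,0],[0,0,-15,0,0,0]])

```text
time: 2.77
tool_pos: [0.4586, -0.3068, 0.0467]
ee_rot: [-3.137, -0.005, 1.603]
wrist_force: [-0.6, -0.2, -0.1]
width: 0.0939
finger_force: 0.0
```

Emit:
send_rows(rows=[[0,0,0,0,0,0],[0,0,0,0,0,0],[0,0,0,0,0,0],[0,0,0,0,0,0],[0,0,0,0,0,0],[0,0,0,0,0,0]], grip=40)

```text
time: 3.27
tool_pos: [0.4611, -0.3107, 0.0521]
ee_rot: [3.14, 0.002, 1.601]
wrist_force: [-2.2, 0.1, 0.7]
width: 0.0574
finger_force: 0.6
```

Run:
```python
from fit import *
im=snap("top","t1",(300,170,420,270),5)
snap("side","s1")
print(sensors.get_obs()["tool_pos"],proj("top",[sensors.get_obs()["tool_pos"]]))
```

```text
[ 0.4608219  -0.31061779  0.05175831] [[394.00295861 239.17419834]]
```

Emit:
send_rows(rows=[[0,0,0,0,0,0],[0,0,0,0,0,0],[0,0,0,0,0,0],[0,0,0,0,0,0]])

```text
time: 3.7
tool_pos: [0.4608, -0.3106, 0.0517]
ee_rot: [3.141, 0.001, 1.601]
wrist_force: [-2.4, 0.4, 5.4]
width: 0.0537
finger_force: 30.0
```

Emit:
send_rows(rows=[[0,0,10,0,0,0],[0,0,20,0,0,0],[0,0,30,0,0,0],[0,0,30,0,0,0],[0,0,30,0,0,0]])

```text
time: 4.12
tool_pos: [0.4603, -0.3096, 0.171]
ee_rot: [-3.141, -0.002, 1.601]
wrist_force: [1.1, 0.0, -1.8]
width: 0.0538
finger_force: 30.0
```

Emit:
send_rows(rows=[[0,0,0,0,0,0],[0,0,0,0,0,0]])

```text
time: 4.28
tool_pos: [0.4617, -0.3108, 0.1724]
ee_rot: [3.138, 0.003, 1.601]
wrist_force: [-1.1, 0.2, -2.5]
width: 0.0541
finger_force: 30.0
```

Run:
```python
from fit import *
for i in range(3):
    im=snap("side","s1",(300,120,420,230),4); o=sensors.get_obs();print(o["tool_pos"],o["ee_rot"],o["width"],o["wrist_force"])
```

```text
[ 0.46059192 -0.30991414  0.16994953] [ 3.14155174e+00 -4.13633241e-04  1.60083892e+00] 0.053524765296385834 [ 0.45023528 -0.21127188 -2.61424664]
[ 0.45992141 -0.30939233  0.16842205] [-3.13923249e+00 -2.46437724e-03  1.60079512e+00] 0.05373234619533172 [ 0.11891079 -0.14235416 -3.03993712]
[ 0.45963202 -0.30918618  0.16771963] [-3.13810514 -0.00336569  1.60077896] 0.05361943142639134 [-0.26925534  0.42192037 -2.35021821]
```

View pics/raw_s1.png

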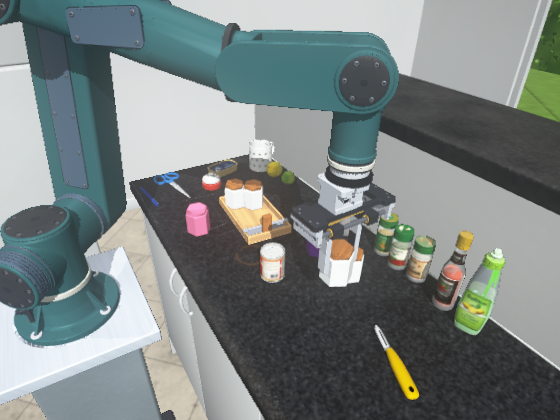

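The jar is in hand and lifted, with its lid at about (341,247) and its body clear of the worktop. Next I carry it over the tray.

Emit:
send_rows(rows=[[1.8,20,0,0,0,-0.052],[1.8,38,0,0,0,-0.052],[1.8,38,0,0,0,-0.052],[1.8,38,0,0,0,-0.052],[1.8,38,0,0,0,-0.052],[1.8,38,0,0,0,-0.052],[1.8,38,0,0,0,-0.052],[1.8,38,0,0,0,-0.052]])

```text
time: 5.1
tool_pos: [0.4735, -0.0221, 0.168]
ee_rot: [-3.137, 0.001, 1.182]
wrist_force: [1.0, 0.7, -1.7]
width: 0.0538
finger_force: 30.0
```

Emit:
send_rows(rows=[[1.8,38,0,0,0,-0.052],[1.8,38,0,0,0,-0.052],[1.8,38,0,0,0,-0.052],[1.8,20,0,0,0,-0.052],[0,11,0,0,0,-0.005],[0,0,0,0,0,0],[0,0,0,0,0,0]])

```text
time: 5.68
tool_pos: [0.4812, 0.1209, 0.1684]
ee_rot: [-3.139, 0.003, 0.974]
wrist_force: [0.9, 0.0, -2.1]
width: 0.054
finger_force: 30.0
```

Emit:
send_rows(rows=[[0,0,-20,0,0,0],[0,0,-20,0,0,0],[0,0,-10,0,0,0],[0,0,0,0,0,0],[0,0,0,0,0,0]])

```text
time: 6.1
tool_pos: [0.4818, 0.1199, 0.1197]
ee_rot: [-3.14, 0.002, 0.97]
wrist_force: [-0.4, -1.1, -0.9]
width: 0.0539
finger_force: 30.0
```

Run:
```python
from fit import *
for i in range(4):
    snap("side","s2",(200,160,310,250),7); o=sensors.get_obs();print(o["tool_pos"],o["ee_rot"],o["width"],o["wrist_force"])
```

```text
[0.48258609 0.1201997  0.12086109] [ 3.14122027e+00 -6.84420182e-05  9.70725039e-01] 0.0542018891246069 [-0.70679342 -0.09560352 -2.24437131]
[0.48302628 0.12046749 0.12158336] [ 3.14009848e+00 -1.14295129e-03  9.71018309e-01] 0.05354513209592573 [ 0.34541224 -0.17193483 -2.45513104]
[0.48320603 0.12060492 0.1218647 ] [ 3.13964332e+00 -1.57530830e-03  9.71197425e-01] 0.053427234474923785 [ 0.12561634  1.28073928 -1.92384798]
[0.48320455 0.12072943 0.12193327] [ 3.13950931e+00 -1.70086165e-03  9.71402810e-01] 0.05367754937010911 [-0.39378036  0.23904136 -1.52357399]
```

View pics/s2.png

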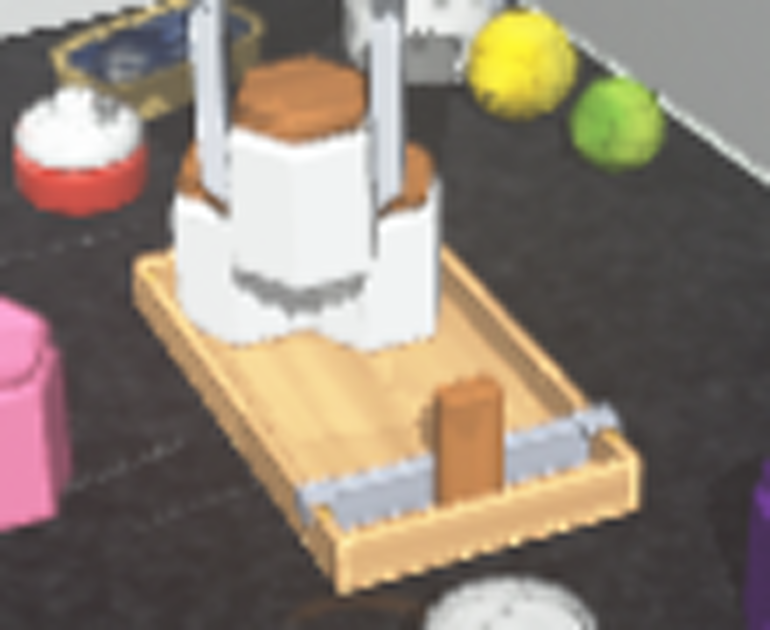

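Run:
```python
from fit import *
q=lambda u,v,z:(atz("side",200+(u+.5)/7-.5,160+(v+.5)/7-.5,z)[:2]*1e3).round(1)
print("lid",q(302,97,.144)); 
print("corners",q(340,545,.024),q(637,455,.024),q(135,262,.024))
print("A,B lids? expected px",((proj("side",[[.4879,.1866,.08],[.5326,.1562,.08],[.4333,-.0038,.024],[.56,-.0134,.024],[.4504,.2226,.024]])-[200,160])*7).round())
P=hexa(.482,.1205,-.599,.025,.144);print("lid corners exp",((proj("side",P)-[200,160])*7).round().tolist())
```

```text
lid [480.  112.1]
corners [433.1  -2. ] [558.7  -7.3] [451.6 221.5]
A,B lids? expected px [[239. 157.]
 [370. 162.]
 [340. 544.]
 [645. 459.]
 [128. 259.]]
lid corners exp [[354.0, 72.0], [302.0, 55.0], [242.0, 67.0], [232.0, 97.0], [285.0, 114.0], [346.0, 101.0]]
```

Emit:
send_rows(rows=[[2.5,0,-15,0,0,0],[0,0,-15,0,0,0],[0,0,-12,0,0,0],[0,0,-8,0,0,0],[0,0,-5,0,0,0],[0,0,-4,0,0,0],[0,0,0,0,0,0],[0,0,0,0,0,0]])

```text
time: 6.97
tool_pos: [0.4851, 0.1209, 0.0619]
ee_rot: [3.141, -0.0, 0.972]
wrist_force: [0.3, 0.2, -1.8]
width: 0.0537
finger_force: 30.0
```

Emit:
send_rows(rows=[[0,0,0,0,0,0],[0,0,-1,0,0,0],[0,0,-1,0,0,0],[0,0,0,0,0,0],[0,0,0,0,0,0]])

```text
time: 7.38
tool_pos: [0.4848, 0.1209, 0.0596]
ee_rot: [3.141, -0.0, 0.972]
wrist_force: [-0.6, 0.8, -2.1]
width: 0.0537
finger_force: 30.0
```

Emit:
send_rows(rows=[[0,0,-1,0,0,0],[0,0,0,0,0,0],[0,0,0,0,0,0],[0,0,0,0,0,0]])

```text
time: 7.72
tool_pos: [0.4848, 0.1209, 0.0585]
ee_rot: [3.142, 0.0, 0.972]
wrist_force: [-0.9, -0.1, -2.0]
width: 0.0538
finger_force: 30.0
```

Emit:
send_rows(rows=[[0,2,0,0,0,0],[0,2,0,0,0,0],[0,2,0,0,0,0],[0,2,0,0,0,0],[0,0,0,0,0,0],[0,0,0,0,0,0]])

```text
time: 8.22
tool_pos: [0.4848, 0.1291, 0.0585]
ee_rot: [3.141, 0.0, 0.972]
wrist_force: [-0.2, 0.3, -1.6]
width: 0.0539
finger_force: 30.0
```

Emit:
send_rows(rows=[[0,1,0,0,0,0],[0,1,0,0,0,0],[0,0,0,0,0,0]])

```text
time: 8.47
tool_pos: [0.4848, 0.131, 0.0585]
ee_rot: [-3.142, -0.0, 0.972]
wrist_force: [0.0, -0.4, -1.7]
width: 0.0538
finger_force: 30.0
```

Emit:
send_rows(rows=[[0,1,0,0,0,0],[0,1,0,0,0,0],[0,0,0,0,0,0]])

```text
time: 8.72
tool_pos: [0.4845, 0.1328, 0.0583]
ee_rot: [-3.141, 0.001, 0.972]
wrist_force: [-0.9, -0.3, -2.6]
width: 0.0537
finger_force: 30.0
```

Emit:
send_rows(rows=[[0,1,0,0,0,0],[0,0,0,0,0,0],[0,0,0,0,0,0]])

```text
time: 8.97
tool_pos: [0.4845, 0.1339, 0.0583]
ee_rot: [-3.141, 0.0, 0.972]
wrist_force: [-1.2, -0.3, -3.0]
width: 0.0538
finger_force: 30.0
```

Emit:
send_rows(rows=[[0,1,0,0,0,0],[0,0,0,0,0,0],[0,0,0,0,0,0]])

```text
time: 9.22
tool_pos: [0.4844, 0.1345, 0.0583]
ee_rot: [-3.141, 0.001, 0.972]
wrist_force: [-1.7, -2.5, -2.3]
width: 0.054
finger_force: 30.0
```

Emit:
send_rows(rows=[[0,1,0,0,0,0],[0,0,0,0,0,0],[0,0,0,0,0,0]])

```text
time: 9.47
tool_pos: [0.4842, 0.135, 0.0583]
ee_rot: [-3.142, 0.002, 0.972]
wrist_force: [-3.3, -4.2, -1.9]
width: 0.0542
finger_force: 30.0
```

Emit:
send_rows(rows=[[0,1,0,0,0,0],[0,0,-1,0,0,0],[0,0,0,0,0,0],[0,0,0,0,0,0]])

```text
time: 9.8
tool_pos: [0.4845, 0.1354, 0.0578]
ee_rot: [3.14, 0.003, 0.972]
wrist_force: [-3.2, -6.7, 0.5]
width: 0.0537
finger_force: 30.0
```

Emit:
send_rows(rows=[[0,0,0,0,0,0],[0,0,0,0,0,0],[0,0,0,0,0,0],[0,0,0,0,0,0]], grip=70)

```text
time: 10.13
tool_pos: [0.4856, 0.1375, 0.0582]
ee_rot: [3.14, -0.002, 0.972]
wrist_force: [0.1, 0.6, 0.6]
width: 0.0697
finger_force: 0.0
```

Emit:
send_rows(rows=[[0,0,20,0,0,0],[0,0,35,0,0,0],[0,0,35,0,0,0],[0,0,40,0,0,0]])

```text
time: 10.47
tool_pos: [0.484, 0.1371, 0.1878]
ee_rot: [-3.14, 0.001, 0.972]
wrist_force: [1.4, -0.1, -0.7]
width: 0.07
finger_force: 0.0
```

Emit:
send_rows(rows=[[5.5,-20.2,0,0,0,0.103],[5.5,-20.2,0,0,0,0.103],[5.5,-20.2,0,0,0,0.103],[5.5,-20.2,0,0,0,0.103],[5.5,-20.2,0,0,0,0.103],[5.5,-20.2,0,0,0,0.103],[5.5,-20.2,0,0,0,0.103],[5.5,-20.2,0,0,0,0.103]], grip=94)

```text
time: 11.13
tool_pos: [0.5294, -0.0254, 0.1878]
ee_rot: [3.14, -0.0, 1.801]
wrist_force: [0.1, -0.5, -0.7]
width: 0.0941
finger_force: 0.0
```

Emit:
send_rows(rows=[[5.5,-20.2,0,0,0,0.103],[5.5,-20.2,0,0,0,0.103],[5.5,-20.2,0,0,0,0.103],[5.5,-20.2,0,0,0,0.103],[5.5,-20.2,0,0,0,0.103],[5.5,-20.2,0,0,0,0.103],[5.5,-20.2,0,0,0,0.103],[5.5,-20.2,0,0,0,0.103]])

```text
time: 11.8
tool_pos: [0.5735, -0.1871, 0.1877]
ee_rot: [3.141, 0.001, 2.625]
wrist_force: [1.5, 0.0, -0.2]
width: 0.094
finger_force: 0.0
```

Emit:
send_rows(rows=[[5.5,-20.2,0,0,0,0.103],[5.5,-20.2,0,0,0,0.103],[0,0,0,0,0,0],[0,0,0,0,0,0],[0,0,0,0,0,0],[0,0,0,0,0,0]])

```text
time: 12.3
tool_pos: [0.5839, -0.2256, 0.1877]
ee_rot: [3.141, 0.0, 2.826]
wrist_force: [0.5, 0.2, -0.1]
width: 0.0942
finger_force: 0.0
```

Run:
```python
from fit import *
p=[]
for i in range(5):
    im=snap("top","t2",(195,180,295,265),7); o=sensors.get_obs();p.append(np.r_[o["tool_pos"],o["ee_rot"][2]])
print(np.mean(p,0),np.ptp(p,0))
```

```text
[ 0.58382735 -0.2257652   0.18779831  2.82650145] [2.59953648e-05 5.15873515e-04 8.36374991e-05 1.99866487e-04]
```

View pics/t2.png

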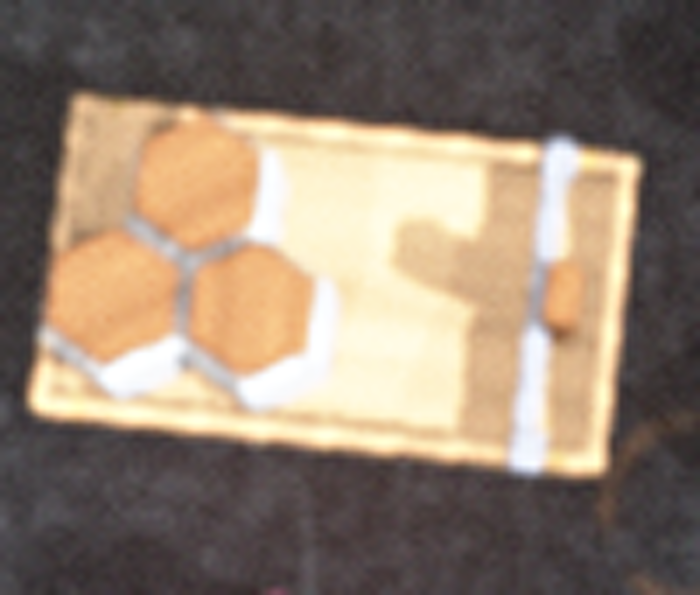

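The picture shows the first added jar, lid at (250,305), tight against A (112,296) and B (198,186). Now for the second jar.

Emit:
send_rows(rows=[[0,0,-35,0,0,0],[0,0,-35,0,0,0],[0,0,-35,0,0,0],[0,0,-20,0,0,0],[0,0,-11,0,0,0],[0,0,0,0,0,0],[0,0,0,0,0,0]])

```text
time: 13.13
tool_pos: [0.5841, -0.2267, 0.052]
ee_rot: [3.142, 0.001, 2.826]
wrist_force: [0.1, -0.4, -0.4]
width: 0.0944
finger_force: 0.0
```

Emit:
send_rows(rows=[[0,0,0,0,0,0],[0,0,0,0,0,0],[0,0,0,0,0,0],[0,0,0,0,0,0],[0,0,0,0,0,0],[0,0,0,0,0,0],[0,0,0,0,0,0],[0,0,0,0,0,0]], grip=40)

```text
time: 13.8
tool_pos: [0.5841, -0.2262, 0.052]
ee_rot: [3.14, 0.001, 2.826]
wrist_force: [0.1, 2.4, 2.8]
width: 0.0542
finger_force: 29.8
```

Emit:
send_rows(rows=[[0,0,0,0,0,0],[0,0,0,0,0,0],[0,0,0,0,0,0]])

```text
time: 14.05
tool_pos: [0.5841, -0.2263, 0.052]
ee_rot: [3.141, 0.001, 2.826]
wrist_force: [-0.8, 2.3, 3.6]
width: 0.0543
finger_force: 29.8
```

Emit:
send_rows(rows=[[0,0,10,0,0,0],[0,0,20,0,0,0],[0,0,30,0,0,0],[0,0,30,0,0,0],[0,0,30,0,0,0],[0,0,0,0,0,0]])

```text
time: 14.55
tool_pos: [0.5863, -0.2289, 0.179]
ee_rot: [-3.138, 0.012, 2.825]
wrist_force: [1.7, -0.4, -0.6]
width: 0.0539
finger_force: 29.8
```

Emit:
send_rows(rows=[[-4.6,26.4,0,0,0,-0.0673],[-4.6,26.4,0,0,0,-0.0673],[-4.6,26.4,0,0,0,-0.0673],[-4.6,26.4,0,0,0,-0.0673],[-4.6,26.4,0,0,0,-0.0673],[-4.6,26.4,0,0,0,-0.0673],[-4.6,26.4,0,0,0,-0.0673],[-4.6,26.4,0,0,0,-0.0673]])

```text
time: 15.22
tool_pos: [0.5454, -0.0148, 0.1688]
ee_rot: [-3.138, -0.002, 2.283]
wrist_force: [0.6, -0.0, -1.8]
width: 0.0538
finger_force: 29.8
```

Emit:
send_rows(rows=[[-4.6,26.4,0,0,0,-0.0673],[-4.6,26.4,0,0,0,-0.0673],[-4.6,26.4,0,0,0,-0.0673],[-4.6,26.4,0,0,0,-0.0673],[0,0,0,0,0,0],[0,0,0,0,0,0],[0,0,0,0,0,0],[0,0,0,0,0,0]])

```text
time: 15.88
tool_pos: [0.5283, 0.0889, 0.1704]
ee_rot: [-3.14, 0.0, 2.017]
wrist_force: [0.0, -1.1, -3.1]
width: 0.0542
finger_force: 29.8
```

Emit:
send_rows(rows=[[0,0,-30,0,0,0],[0,0,-25,0,0,0],[0,0,-20,0,0,0],[0,0,-10,0,0,0],[0,0,0,0,0,0],[0,0,0,0,0,0],[0,0,0,0,0,0]])

```text
time: 16.47
tool_pos: [0.5299, 0.0897, 0.0882]
ee_rot: [3.139, 0.001, 2.018]
wrist_force: [0.5, -0.2, -2.1]
width: 0.0539
finger_force: 29.8
```

Emit:
send_rows(rows=[[0,0,-10,0,0,0],[0,0,-9,0,0,0],[0,0,-5,0,0,0],[0,0,-3,0,0,0],[0,0,0,0,0,0],[0,0,0,0,0,0],[0,0,0,0,0,0]])

```text
time: 17.05
tool_pos: [0.5287, 0.0901, 0.0597]
ee_rot: [3.141, 0.0, 2.018]
wrist_force: [-0.0, 0.5, -3.0]
width: 0.0542
finger_force: 29.8
```

Emit:
send_rows(rows=[[0,2,0,0,0,0],[0,2,0,0,0,0],[0,2,0,0,0,0],[0,1,0,0,0,0],[0,1,0,0,0,0],[0,0,0,0,0,0],[0,0,0,0,0,0]])

```text
time: 17.63
tool_pos: [0.5287, 0.0982, 0.0596]
ee_rot: [3.141, 0.0, 2.018]
wrist_force: [1.3, 0.3, -4.0]
width: 0.0542
finger_force: 29.8
```

Emit:
send_rows(rows=[[0,1,0,0,0,0],[0,0,0,0,0,0],[0,1,0,0,0,0],[0,0,0,0,0,0],[0,0,0,0,0,0]])

```text
time: 18.05
tool_pos: [0.5288, 0.0998, 0.0596]
ee_rot: [3.141, 0.001, 2.018]
wrist_force: [1.9, -2.2, -2.6]
width: 0.0539
finger_force: 29.8
```

Emit:
send_rows(rows=[[0,1,0,0,0,0],[0,0,0,0,0,0],[0,0,0,0,0,0]])

```text
time: 18.3
tool_pos: [0.5287, 0.1009, 0.0596]
ee_rot: [3.141, 0.0, 2.018]
wrist_force: [1.2, -1.5, -3.0]
width: 0.0542
finger_force: 29.8
```

Emit:
send_rows(rows=[[0,1,0,0,0,0],[0,0,0,0,0,0],[0,0,0,0,0,0]])

```text
time: 18.55
tool_pos: [0.5285, 0.1016, 0.0596]
ee_rot: [-3.141, 0.001, 2.018]
wrist_force: [1.1, -4.5, -1.7]
width: 0.054
finger_force: 29.7
```

Emit:
send_rows(rows=[[0,1,0,0,0,0],[0,0,0,0,0,0],[0,0,0,0,0,0]])

```text
time: 18.8
tool_pos: [0.5284, 0.1017, 0.0596]
ee_rot: [-3.14, 0.002, 2.018]
wrist_force: [0.7, -5.5, -1.7]
width: 0.0536
finger_force: 29.7
```

Emit:
send_rows(rows=[[0,0,-1,0,0,0],[0,0,-0.8,0,0,0],[0,0,0,0,0,0],[0,0,0,0,0,0]])

```text
time: 19.13
tool_pos: [0.5284, 0.1017, 0.058]
ee_rot: [-3.14, 0.002, 2.018]
wrist_force: [-0.2, -6.6, -1.4]
width: 0.0541
finger_force: 29.7
```

Emit:
send_rows(rows=[[0,0,0,0,0,0],[0,0,0,0,0,0],[0,0,0,0,0,0],[0,0,0,0,0,0]], grip=70)

```text
time: 19.47
tool_pos: [0.5288, 0.1038, 0.0581]
ee_rot: [3.14, -0.001, 2.019]
wrist_force: [0.4, -0.8, -0.3]
width: 0.0699
finger_force: 0.0
```

Emit:
send_rows(rows=[[0,0,20,0,0,0],[0,0,35,0,0,0],[0,0,35,0,0,0],[0,0,20,0,0,0],[0,0,0,0,0,0]])

```text
time: 19.88
tool_pos: [0.5317, 0.1039, 0.1744]
ee_rot: [3.13, 0.003, 2.019]
wrist_force: [0.6, -1.1, 0.1]
width: 0.07
finger_force: 0.0
```

Emit:
send_rows(rows=[[-5.3,-15,0,0,0,-0.0873],[-5.3,-15,0,0,0,-0.0873],[-5.3,-15,0,0,0,-0.0873],[-5.3,-15,0,0,0,-0.0873],[-5.3,-15,0,0,0,-0.0873],[-5.3,-15,0,0,0,-0.0873],[0,0,0,0,0,0],[0,0,0,0,0,0]], grip=80)

```text
time: 20.55
tool_pos: [0.4963, 0.0132, 0.1668]
ee_rot: [-3.14, -0.001, 1.495]
wrist_force: [0.7, -0.5, 0.1]
width: 0.08
finger_force: 0.0
```

Emit:
send_rows(rows=[[0,0,0,0,0,0],[0,0,0,0,0,0],[0,0,0,0,0,0],[0,0,0,0,0,0]])

```text
time: 20.88
tool_pos: [0.4969, 0.0137, 0.1676]
ee_rot: [-3.142, -0.0, 1.496]
wrist_force: [-0.6, -0.9, 0.2]
width: 0.08
finger_force: 0.0
```

Run:
```python
from fit import *
p=[]
for i in range(4):
    im=snap("side","s3",(200,160,310,250),7); o=sensors.get_obs();p.append(np.r_[o["tool_pos"],o["ee_rot"]])
print(np.mean(p,0),np.ptp(p,0))
R=np.array([[np.cos(.0755),np.sin(.0755)],[-np.sin(.0755),np.cos(.0755)]])
for s in(0,.004,.008):print(s,((proj("side",[np.r_[R@[0,-.0955+s]+[.5052,.1046],.062]])-[200,160])*7).round())
```

```text
[ 4.96874827e-01  1.34595672e-02  1.67643755e-01 -2.24288495e-05
 -6.59247282e-05  1.49529574e+00] [3.84585577e-05 2.95628891e-04 8.52950541e-05 6.28310393e+00
 1.23104171e-04 6.43973516e-04]
0 [[476. 392.]]
0.004 [[471. 386.]]
0.008 [[466. 381.]]
```

View pics/s3.png

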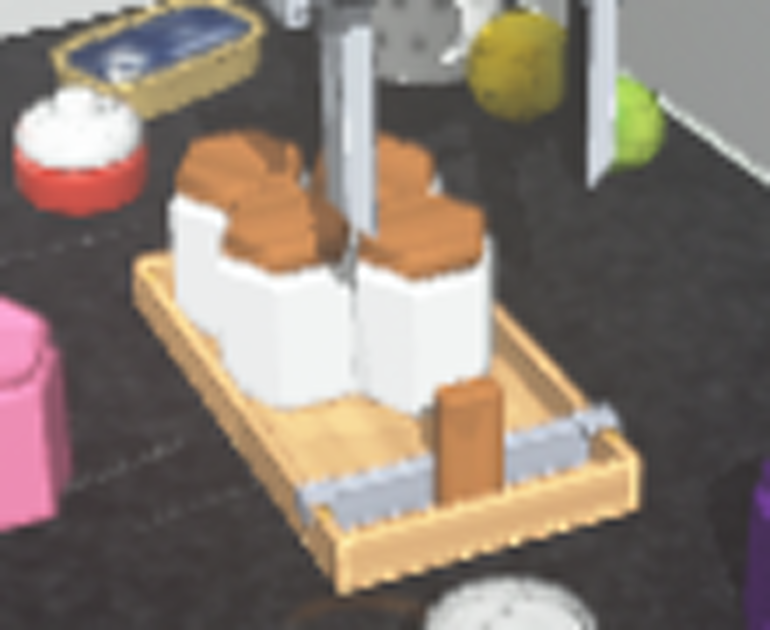

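All four jars stand upright in the honeycomb. The bar's tab top is at (470,388), where I expected it. I'll grip the tab across its width.

Emit:
send_rows(rows=[[0,0,-35,0,0,0],[0,0,-35,0,0,0],[0,0,-20,0,0,0],[0,0,-12,0,0,0],[0,0,-7,0,0,0],[0,0,0,0,0,0],[0,0,0,0,0,0]])

```text
time: 21.67
tool_pos: [0.4972, 0.013, 0.0592]
ee_rot: [3.141, 0.0, 1.494]
wrist_force: [-0.9, -0.2, 0.4]
width: 0.0801
finger_force: 0.0
```

Emit:
send_rows(rows=[[0,0,0,0,0,0],[0,0,0,0,0,0],[0,0,0,0,0,0],[0,0,0,0,0,0],[0,0,0,0,0,0],[0,0,0,0,0,0],[0,0,0,0,0,0],[0,0,0,0,0,0]], grip=15)

```text
time: 22.33
tool_pos: [0.4968, 0.0131, 0.0587]
ee_rot: [3.141, -0.0, 1.494]
wrist_force: [-0.7, 0.9, -0.2]
width: 0.0298
finger_force: 0.0
```

Emit:
send_rows(rows=[[0,0,0,0,0,0],[0,0,0,0,0,0],[0,0,0,0,0,0],[0,0,0,0,0,0]])

```text
time: 22.67
tool_pos: [0.4969, 0.013, 0.0587]
ee_rot: [3.141, -0.0, 1.494]
wrist_force: [1.3, -0.1, -0.4]
width: 0.0255
finger_force: 30.0
```

Emit:
send_rows(rows=[[0.4,5.5,0,0,0,0],[0.4,5.5,0,0,0,0],[0.4,5.5,0,0,0,0],[0.4,5.5,0,0,0,0],[0.4,5.5,0,0,0,0],[0.4,5.5,0,0,0,0],[0.4,5.5,0,0,0,0],[0.4,5.5,0,0,0,0]])

```text
time: 23.33
tool_pos: [0.5005, 0.0576, 0.0587]
ee_rot: [3.14, 0.0, 1.495]
wrist_force: [4.2, -1.8, -3.9]
width: 0.0256
finger_force: 30.0
```

Emit:
send_rows(rows=[[0,1,0,0,0,0],[0,1,0,0,0,0],[0,0,0,0,0,0],[0,0,0,0,0,0]])

```text
time: 23.67
tool_pos: [0.5007, 0.0596, 0.0587]
ee_rot: [3.14, -0.001, 1.495]
wrist_force: [4.9, -1.5, -4.0]
width: 0.0257
finger_force: 30.0
```

Emit:
send_rows(rows=[[0.1,1,0,0,0,0],[0,1,0,0,0,0],[0,0,0,0,0,0],[0,0,0,0,0,0]])

```text
time: 24.0
tool_pos: [0.5008, 0.0612, 0.0587]
ee_rot: [3.14, -0.0, 1.494]
wrist_force: [5.5, -2.3, -3.5]
width: 0.0259
finger_force: 30.0
```

Emit:
send_rows(rows=[[0,1,0,0,0,0],[0,0,0,0,0,0],[0,0,0,0,0,0]])

```text
time: 24.25
tool_pos: [0.5009, 0.0622, 0.0587]
ee_rot: [3.14, -0.0, 1.494]
wrist_force: [5.7, -2.9, -4.2]
width: 0.0261
finger_force: 30.0
```

Emit:
send_rows(rows=[[0.2,1,0,0,0,0],[0,0,0,0,0,0],[0,0,0,0,0,0]])

```text
time: 24.5
tool_pos: [0.501, 0.0629, 0.0587]
ee_rot: [3.14, 0.0, 1.494]
wrist_force: [5.1, -2.1, -3.5]
width: 0.0256
finger_force: 30.0
```

Emit:
send_rows(rows=[[0.2,1,0,0,0,0],[0,0,0,0,0,0],[0,0,0,0,0,0]])

```text
time: 24.75
tool_pos: [0.501, 0.0631, 0.0587]
ee_rot: [3.14, 0.002, 1.494]
wrist_force: [4.2, -4.7, -2.8]
width: 0.0254
finger_force: 30.0
```

Emit:
send_rows(rows=[[0.2,1,0,0,0,0],[0,0,0,0,0,0],[0,0,0,0,0,0]])

```text
time: 25.0
tool_pos: [0.501, 0.0633, 0.0587]
ee_rot: [3.141, 0.004, 1.494]
wrist_force: [3.9, -7.6, -2.2]
width: 0.0262
finger_force: 30.0
```

Emit:
send_rows(rows=[[0,1,0,0,0,0],[0,1,0,0,0,0],[0,0,0,0,0,0],[0,0,0,0,0,0]])

```text
time: 25.33
tool_pos: [0.501, 0.0635, 0.0588]
ee_rot: [3.14, 0.007, 1.494]
wrist_force: [4.3, -11.6, -2.4]
width: 0.0257
finger_force: 30.0
```

Emit:
send_rows(rows=[[0,0,0,0,0,0],[0,0,0,0,0,0],[0,0,0,0,0,0],[0,0,0,0,0,0],[0,0,0,0,0,0]], grip=60)

```text
time: 25.75
tool_pos: [0.5003, 0.0677, 0.0587]
ee_rot: [-3.141, -0.001, 1.495]
wrist_force: [0.6, -0.4, 0.3]
width: 0.0557
finger_force: 0.0
```

Emit:
send_rows(rows=[[0,0,25,0,0,0],[0,0,35,0,0,0],[0,0,35,0,0,0],[0,0,35,0,0,0],[-20,-35,0,0,0,0],[-20,-35,0,0,0,0],[-20,-35,0,0,0,0],[-20,-35,0,0,0,0]])

```text
time: 26.42
tool_pos: [0.4197, -0.0734, 0.1891]
ee_rot: [3.141, -0.0, 1.497]
wrist_force: [1.0, 0.1, 0.1]
width: 0.0601
finger_force: 0.0
```

Emit:
send_rows(rows=[[-20,-35,0,0,0,0],[-10,-35,0,0,0,0],[0,-35,0,0,0,0],[0,0,0,0,0,0],[0,0,0,0,0,0]])

```text
time: 26.83
tool_pos: [0.3903, -0.1788, 0.1886]
ee_rot: [-3.141, -0.001, 1.491]
wrist_force: [1.0, 0.4, -0.6]
width: 0.0598
finger_force: 0.0
```

Run:
```python
from fit import *
im=snap("top","t4"); snap("side","s4")
cv2.imwrite("pics/t4c.png",cv2.resize(im[180:265,195:295],None,fx=7,fy=7,interpolation=cv2.INTER_CUBIC))
```

```text
(no output)
```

View pics/t4c.png

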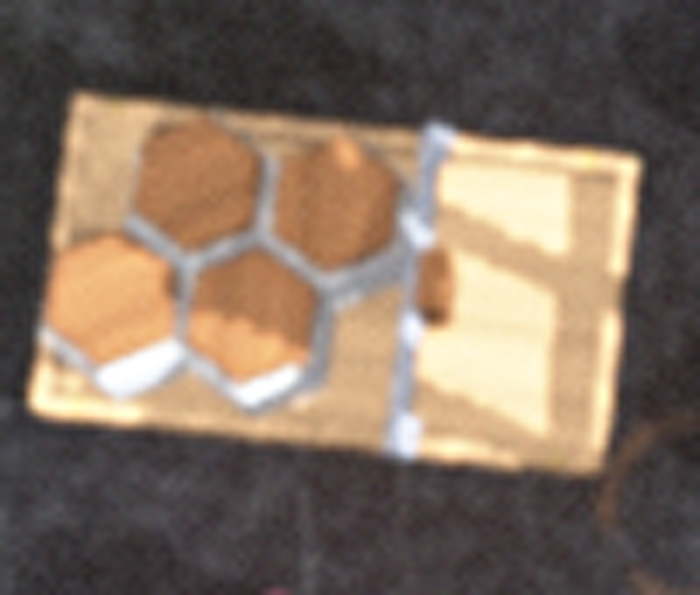

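The final top view shows the lids at A (112,298), B (196,184), first added (253,312) and second added (338,205). Every spacing is 137–144 px, which matches one jar width (about 142 px), and the bar sits against the last jar. I'm handing the job in.

```bash
python3 -c "
from bench import ticket
print(ticket.close_job())"
```

```text
the job is handed in; nothing more can be done
None
```

I packed both loose jars into the tray's honeycomb, slid the retaining bar up against the last one, released it and handed the job in at about 27 s; the hand-in returned no verdict.

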